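Fit a label holder behind the shelf rail's lip and keep it pressed home

TASK

The middle bay of the label rail on the small shelf's front edge is empty: take the wide label holder by its tab out of the slotted block and set its tongue in that bay, behind the rail's lip, with the card facing out. Push it straight down against the pop-up spring, without forcing it, until it is fully home and its shoulder sits on the lip, level with its neighbours. Finish while still holding it pressed down, so that the clamp screw can be tightened, and leave the narrow label holder and the two bottles on the shelf where they stand.

Things in the scene. Friction and masses are not known exactly. Their poses are not given: they have to be found in the camera images.
- holder: Wide label holder, white plastic, 84 mm tall, 35-65 g, blank card on its front; starts upright in either slot of the block. Origin: middle of the tongue's lower edge; z up, y along its width, card faces -x. Tongue: 60 mm wide, 5 mm thick, z 0-20 mm, lowest 4 mm tapered to 3 mm thick, 54 mm wide. Frame above: 64 mm wide, z 20-60 mm, x -4.5 to +2.5 mm.
- tab (a point): Middle of the wide holder's pull tab, 72 mm above the holder's origin: tab 34 mm wide (y), 10 mm thick (x), 24 mm high, top 12 mm above this point; grip it front and back.
- shoulder (a point): Middle of the underside of the wide holder's shoulder: the card frame's lowest bar, which reaches forward to x -7 mm; 20 mm above the holder's origin and 5 mm in front of it. It lands on the lip's top when the holder is home.
- block: Slotted block, grey plastic, fixed: 172 (y) x 44 (x) x 26 mm on a base plate 186 x 60 x 6 mm. Origin: centre of its underside. Two slots 9 mm (x) by 65 mm (y), centred at y +41 and -41 mm, 20 mm deep; a holder in a slot has its origin 6 mm above the worktop and its card to the block's -x.
- narrow_holder: A second label holder of the same shape, height and tab but only 44 mm wide (tongue 40 mm), standing in the block's other slot; leave it there. Origin and axes as for the wide holder.
- shelf: Small grey sheet-metal shelf, fixed: 340 mm wide (y), 175 mm deep, board top at 130 mm. Origin: centre of its underside; front faces -x. Along its front edge an aluminium label rail with three bays 78 mm apart; left and right hold fitted wide holders (fixed, home, tops at 174 mm), the middle one is empty. A fixed tube rack, 34 mm high, stands on the board 120 mm behind the slot.
- bay (a point): Empty bay: where the holder's origin lies when home; 90 mm above the worktop, 85 mm in front of the shelf's origin, axes as the shelf's. Slot 7.5 mm wide (x +-3.75), 64 mm long (y). Its front wall, the lip, is 3 mm thick, top 20 mm above this point, mouth flared forward over the last 5 mm; its rear wall is the shelf's front sheet, rising to 40 mm above this point.
- popup (a joint): Pop-up spring strip in the empty bay's floor, pushed down by the tongue: 0 = up, its top 7 mm above point bay; 0.007 m = holder fully home. It pushes up with about 3.5 N at 0 and 9.5 N at home (900 N/m), so a holder that is let go rises again.
- bottle_tall: White square bottle, 45 x 56 x 141 mm, loose on the shelf's left end (+y), about 137 mm behind the rail slot; origin at the centre of its base. Leave it there.
- bottle_short: White square bottle, 47 x 58 x 111 mm, loose on the shelf's right end (-y), about 137 mm behind the rail slot; origin at the centre of its base. Leave it there.

How it is judged:
By the outcome, as a careful person would: the job done as asked, in the order asked, and still so for the second after the job is handed in, while the arm keeps its last pose, push and grip.
It also fails if it takes over 38 s, if anything falls off the work surface, if the arm or the gripper's body presses on something with over 40 N, if the wrist force passes 120 N, or if a joint passes its speed limit or range.

ROBOT

A 6-joint arm with a two-finger parallel gripper is mounted at the origin on a cart in front of the work surface, level with it; the furniture and walls round the work are solid. World frame = base frame: x ahead of the robot, y to its left, z up, the work surface at z = 0. Lengths are in m, angles in rad, forces in N, time in s.
With the tool pointing down it reaches from about 0.35 to 0.775 m from the base axis. Payload 5.5 kg.
Tool frame: the origin (TCP) lies where the fingers leave the gripper's body, on its centre line; the fingertips stand env.tip_reach ahead of it and the grasp point (between the pads) lies 54 mm ahead of it (env.tip_reach is the distance from the TCP to the fingertips, in m); z points along the fingers, y is the line along which they close (so a half turn about z gives the same grasp; the last joint's range is limited). The gripper opens to 85 mm and grips with 20 to 120 N. Pads are 22 mm wide; open, the fingers measure 114 mm over their backs; the gripper's body (76 mm by 85 mm) begins 54 mm behind the grasp point. The pads swing forward as they close: fully open they stand 13 mm farther back than shut.
Start: joints at [1.004, 0.313, 0.046, 1.304, 0, 1.431], TCP at [0.238, 0.523, 0.304] pointing down, gripper open.
Joint ranges: [-2.76, 2.76], [-0.86, 1.69], [-1.03, 1.26], [-2.2, 2.34], [-1.47, 1.5], [-3.14, 3.14]. Speed limits (rad/s): [2.57, 2.57, 3.14, 3.14, 3.14, 3.14].

INTERFACE

Orientations are given as a unit quaternion [w, x, y, z].
In Python, from workcell import status, optics, hand_in, env gives the robot as it stands.
- The arm moves only by the shell command python3 -m handwheel 'ROWS' [FORCE]. ROWS is a JSON object whose one key "deltas" holds a list of rows, each a list of 5 numbers: the opening, from -1 (shut) to 1 (fully open), then the shift along the tool's x, y, z in units of 40 mm (1.0 is 40 mm), then the turn about the tool's z in units of 10 degrees (1.0 is 10 degrees). In form: {"deltas": [[jaw, x, y, z, roll], ...]}. A call has 1 to 20 rows; each row shifts and turns the commanded pose from where the row before left it, along the tool's axes as they then stand; what a row does not reach is not made up. A row lasts 1/8 s, in which the tool goes at most 62.5 mm and 10.7 degrees, less where a joint would pass 70% of its speed; a pose out of reach is approached as far as the arm can. A call is refused whole if a number of a shift passes 1 or a number of a turn 1, either way. A call with a gripper value outside its range is refused whole. The fingers move at their own pace and stop on an object; FORCE is the grip in N (left out, the last holds). Time passes only in rows, so rows that do not move let the fingers close. It gives the time, the measured TCP pose, the force, the opening and the grip force at its end, in the units of the state.
- status.get_state(): the state, without advancing time (a new reading comes with each control period).
- optics.read_camera(name): name is "scene" or "top"; returns a dict with "frame" (400x640x3 uint8, red, green, blue), "depth" (400x640 float32, m along the optical axis (not along the pixel's ray), 0 where there is no reading), "vfov" (degrees; the focal length in pixels is half the picture's height over the tangent of half this angle, whatever the lens; pixels are square), "cx", "cy" (the principal point, pixels), "origin" and "attitude" of the camera in the world. Camera axes: x right, y down, z forward; pixel columns grow to the right and rows downward; lengths in m; the calibration is good to about 2 mm. A picture is of the moment at which its call begins.
- hand_in(): hands the job in; it is judged then, once.
The state is a dict: "clock": time; "joint_pos": joint angles; "qvel": joint speeds; "tau": joint torques, N m; "tcp_pos": TCP position; "orientation": TCP orientation; "wrist_force": force on the tool from outside, world axes, zero at the start; "ft_torque": the same for the moment, N m; "finger_gap": finger opening in m; "grip_force": force on a finger pad.
Only numpy, scipy, OpenCV 4.12 (cv2) and the standard library are available. Lean on these libraries where they do the work, as an engineer would, in place of code of your own. Each camera call takes 0.05 s, during which the arm holds its last target. There are 200 camera calls.

## Working session

There is one attempt and no reset: what is moved stays moved. The work goes in short steps, Python scripts to look and compute and a shell command to move; the robot and the scene stay as the last step left them, time stands still between calls to the robot, and variables do not carry over. Pictures are saved under pics/ and viewed, at most 10 in all, crops included, and the job is handed in when it is done.

```bash
mkdir -p pics; ls
cat > h.py <<'E'
import numpy as np, cv2
from workcell import status, optics, hand_in, env
from scipy.spatial.transform import Rotation as R
def rot(a):
    a=np.array(a,float)
    return a if a.shape==(3,3) else R.from_quat([a[1],a[2],a[3],a[0]]).as_matrix()
def cam(n):
    d=optics.read_camera(n); d['f']=200/np.tan(np.radians(d['vfov'])/2); d['R']=rot(d['attitude']); d['o']=np.array(d['origin']); return d
def cloud(d):
    v,u=np.mgrid[0:400,0:640]; z=d['depth']
    p=np.stack([(u-d['cx'])/d['f']*z,(v-d['cy'])/d['f']*z,z],-1)
    return p@d['R'].T+d['o']
def ray(d,u,v,h):
    r=d['R']@np.array([(u-d['cx'])/d['f'],(v-d['cy'])/d['f'],1]); return d['o']+r*(h-d['o'][2])/r[2]
def proj(d,p):
    q=(np.atleast_2d(p)-d['o'])@d['R']; return np.c_[q[:,0]/q[:,2]*d['f']+d['cx'],q[:,1]/q[:,2]*d['f']+d['cy']]
E
python3 - <<'E'
from h import *
for n in('scene','top'):
    d=cam(n); cv2.imwrite(f'pics/{n}0.png',d['frame'][...,::-1]); np.savez(f'{n}0.npz',**{k:d[k] for k in('frame','depth')})
    print(n,d['vfov'],d['cx'],d['cy'],d['o'],d['R'].round(3).tolist(),(d['depth']>0).mean())
print(status.get_state(),env.tip_reach)
E
```

```text
pics
scene 53.07823595853475 325.60950519413467 201.4123029975208 [-0.17818445 -0.38658715  0.81051586] [[0.533, -0.512, 0.674], [-0.846, -0.342, 0.409], [0.022, -0.788, -0.615]] 0.99478125
top 51.419233760214595 320.96809139853934 195.53929920545625 [0.45300656 0.05127963 1.18656455] [[0.022, -0.993, 0.113], [-1.0, -0.021, 0.007], [-0.004, -0.113, -0.994]] 0.99586328125
{'clock': 0.1, 'joint_pos': array([ 1.00444720e+00,  3.13905440e-01,  4.51084288e-02,  1.30359938e+00,
       -1.23742900e-05,  1.43121051e+00]), 'qvel': array([-4.87146690e-05, -3.34429634e-03,  3.49002990e-03, -6.95926970e-04,
        8.23958561e-04, -1.31516932e-03]), 'tau': array([ 1.93951695e-03, -4.81724811e+01,  2.99244583e+01,  1.27432004e-02,
       -1.20727877e-04,  4.44329970e-06]), 'tcp_pos': array([0.23783166, 0.52314344, 0.30311572]), 'orientation': array([-2.70751834e-04,  2.11765991e-01,  9.77320073e-01, -7.52848028e-04]), 'wrist_force': array([-0.26226925,  0.76279319, -0.75844444]), 'ft_torque': array([0.00855772, 0.03104345, 0.03797083]), 'grip_force': 0.0, 'finger_gap': 0.08507898991989549} 0.0726
```

View pics/scene0.png

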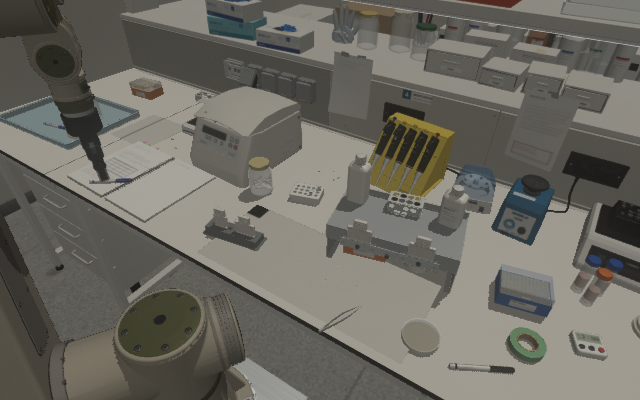

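View pics/top0.png

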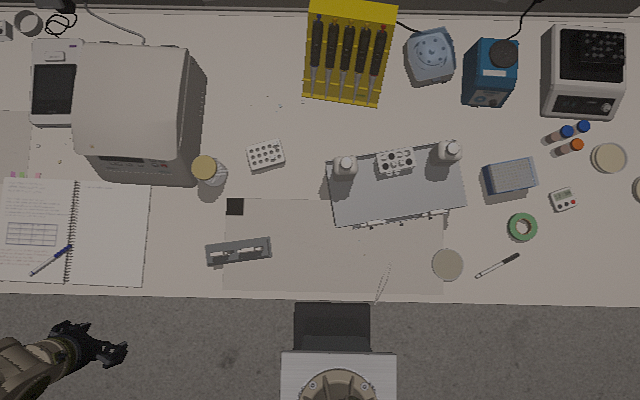

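The scene view shows the block at about (235,230) with both holders in it, and the shelf at (400,225) with its empty bay between the fitted holders at (358,237) and (424,252). The top view shows the block at (238,250) and the shelf at (396,190).

```bash
cat > m.py <<'E'
from h import *
T=cam('top');S=cam('scene');P=cloud(T);Q=cloud(S)
def rect(pts):
    (c,s,a)=cv2.minAreaRect((pts[:,:2]*1000).astype(np.float32)); return np.round(c,1),np.round(s,1),round(a,2),len(pts)
z=P[...,2]
v,u=np.mgrid[0:400,0:640]
mb=(u>195)&(u<285)&(v>225)&(v<275)
print('worktop z',np.median(z[270:285,250:400]))
print('block',rect(P[mb&(z>.018)&(z<.034)]), 'base',rect(P[mb&(z>.003)]))
h=P[mb&(z>.045)]; print('holders',len(h))
ms=(u>310)&(u<480)&(v>140)&(v<240)
print('board',rect(P[ms&(z>.122)&(z<.138)]),np.median(z[ms&(z>.122)&(z<.138)]))
np.savez('cl.npz',P=P,Q=Q)
# scene-cloud
zs=Q[...,2]; m=(u>195)&(u<275)&(v>195)&(v<255)&(zs>.045)&(zs<.1)
h2=Q[m]; print('scene holders',len(h2))
for H in (h,h2):
    if len(H):
        for k in(0,1):
            _,lab,cen=cv2.kmeans(H[:,:2].astype(np.float32),2,None,(3,50,1e-5),5,cv2.KMEANS_PP_CENTERS)
            g=H[lab.ravel()==k]; print(k,rect(g),g.min(0).round(3),g.max(0).round(3))
a=cv2.resize(S['frame'][195:260,190:290],None,fx=6,fy=6,interpolation=2)
b=cv2.resize(S['frame'][180:290,320:480],None,fx=5,fy=5,interpolation=2)
c=cv2.resize(T['frame'][225:275,195:285],None,fx=6,fy=6,interpolation=2)
for n,i in zip('abc',(a,b,c)): cv2.imwrite(f'pics/c{n}.png',i[...,::-1])
E
python3 m.py
```

```text
worktop z 0.0023605105455491993
block (array([425.2, 291. ]), array([ 43.9, 172.3]), 9.09, 810) base (array([428.9, 231.1]), array([134.6, 360.7]), 1.23, 2515)
holders 172
board (array([ 603.7, -132. ]), array([176.7, 340.2]), 10.76, 7023) 0.1304095169122086
scene holders 378
0 (array([426.5, 282.6]), array([ 10.7, 128.6]), 8.91, 154) [0.412 0.219 0.046] [0.438 0.345 0.095]
1 (array([453. ,  51.3]), array([0., 0.]), 0.0, 18) [0.453 0.051 1.187] [0.453 0.051 1.187]
0 (array([415.5, 327.2]), array([13.9, 45.9]), 7.9, 166) [0.407 0.304 0.045] [0.424 0.35  0.09 ]
1 (array([415.5, 327.2]), array([13.9, 45.9]), 7.9, 166) [0.407 0.304 0.045] [0.424 0.35  0.09 ]
```

View pics/ca.png

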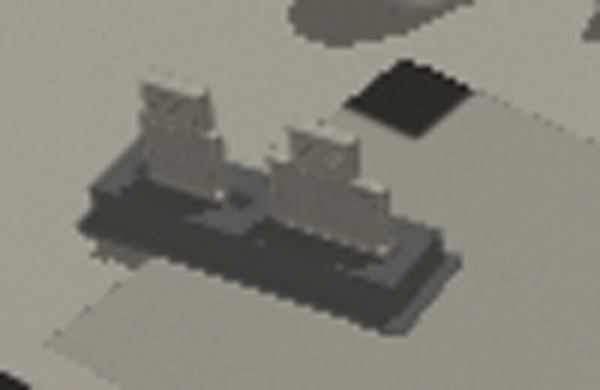

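View pics/cb.png

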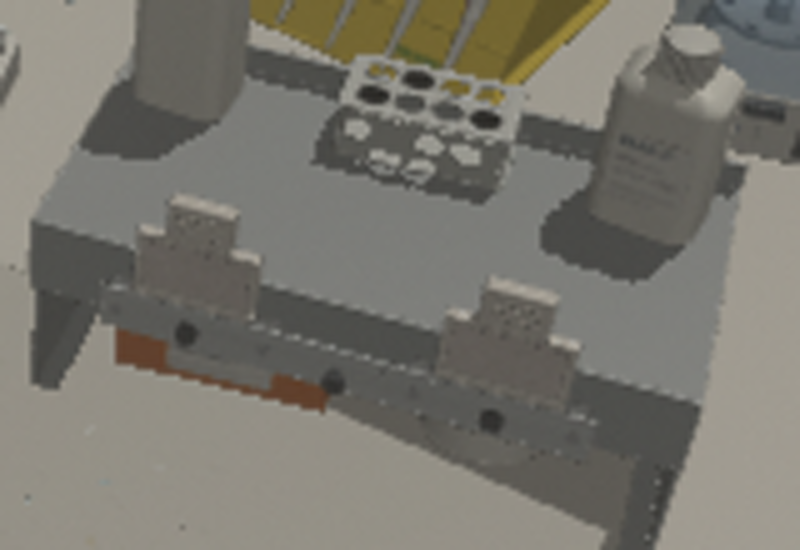

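View pics/cc.png

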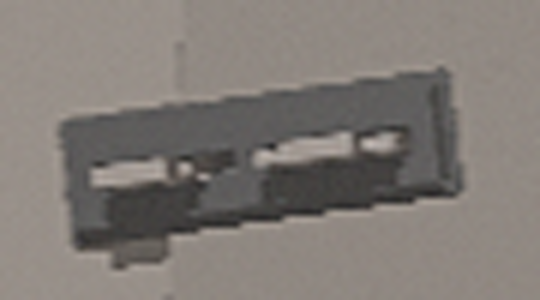

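The crops show the wide holder in the block's right-hand (-y) slot, the narrow one in the left slot, and the cards facing the robot. The bay is empty between the fitted holders, whose tabs are at about (202,205) and (520,290) in the enlarged crop. Next I measure the tab tops.

```bash
cat > t.py <<'E'
from h import *
import sys
def tabs(d,boxes,zlo,zhi,ztop):
    P=cloud(d); out=[]
    for (u0,u1,v0,v1) in boxes:
        v,u=np.mgrid[v0:v1,u0:u1]; p=P[v0:v1,u0:u1]; m=(p[...,2]>zlo)&(p[...,2]<zhi)
        q=p[m]; out.append((np.round(1000*np.mean(q,0),1),len(q),cv2.minAreaRect((q[:,:2]*1000).astype(np.float32)),(u[m].min(),u[m].max(),v[m].min(),v[m].max())))
    return out
if __name__=='__main__':
    T=cam('top');S=cam('scene')
    for o in tabs(T,[(235,275,238,262)],.08,.1,.09): print('top wide top',o)
    for o in tabs(T,[(355,400,205,235),(400,445,200,230)],.164,.184,.174): print('top fitted',o)
    for o in tabs(S,[(230,257,210,245)],.06,.1,.09): print('sc wide tab',o)
    for o in tabs(S,[(340,375,215,245),(405,440,230,260)],.15,.184,.174): print('sc fitted tab',o)
    P=cloud(T); np.set_printoptions(linewidth=220)
    print((P[216:230,365:385,2]*1000).round().astype(int)); print(T['frame'][216:230,365:385].mean(-1).astype(int))
E
python3 t.py
```

```text
top wide top (array([431.9, 249.2,  89.8]), 53, ((432.0677185058594, 249.43032836914062), (10.541131019592285, 31.423978805541992), 1.6810417175292969), (np.int64(241), np.int64(253), np.int64(247), np.int64(251)))
top fitted (array([505.8, -70.5, 173.4]), 61, ((505.9757995605469, -70.77281951904297), (10.557467460632324, 33.76589584350586), 12.114114761352539), (np.int64(366), np.int64(380), np.int64(219), np.int64(225)))
top fitted (array([ 534.6, -223. ,  173.2]), 63, ((534.9050903320312, -223.82754516601562), (10.045694351196289, 33.855491638183594), 10.21436882019043), (np.int64(429), np.int64(443), np.int64(209), np.int64(214)))
sc wide tab (array([425.5, 245.1,  75.4]), 140, ((427.70147705078125, 246.2744903564453), (13.534322738647461, 63.84818649291992), 8.893360137939453), (np.int64(234), np.int64(254), np.int64(214), np.int64(228)))
sc fitted tab (array([499.8, -76.1, 163.8]), 136, ((502.6277160644531, -79.2005615234375), (13.008397102355957, 52.39341354370117), 7.718381881713867), (np.int64(351), np.int64(371), np.int64(219), np.int64(232)))
sc fitted tab (array([ 528.6, 
[... 1816 characters left out ...]
54 157 155 159 152 154 159 158 161]
 [122  78 108 152 158 153 156 156 155 154 153 154 156 156 160 160 162 163 161 139]
 [152 124  93 145 159 156 153 156 159 159 156 151 139 120  97  80  68  74 118 136]
 [167 128  73 139 162 154 141 116 102  87  75  72  73  84  95  87  71  69 116 142]
 [142  95  63  73  82  78  79  91  99  86  71  69 119 144 144 144 145 142 140 142]
 [ 96  94  99  88  82  74  53 122 150 143 142 142 140 141 138 139 139 139 140 139]
 [118 145 144 148 108  35  45  40 114 142 140 140 140 138 139 136 137 139 138 139]
 [142 141 143 146 112  44  39  29 110 142 141 138 137 134 137 136 137 138 136 136]
 [137 138 137 144 107  51 119 147 144 141 136 137 136 136 136 138 138 138 140 135]]
```

```bash
python3 -m handwheel '{"deltas": [[1,-0.3,-0.2,0,0],[1,-0.6,-0.35,0,0],[1,-0.8,-0.45,0,0],[1,-0.8,-0.45,0,0],[1,-0.8,-0.45,0,0],[1,-0.8,-0.45,0,0],[1,-0.8,-0.45,0,0],[1,-0.8,-0.45,0,0],[1,-0.75,-0.45,0,0],[1,-0.5,-0.3,0,0],[1,-0.3,-0.21,0,0],[1,0,0,0.4,0.94],[1,0,0,0.4,0.94],[1,0,0,0.4,0.94],[1,0,0,0.4,0.94],[1,0,0,0.4,0.94],[1,0,0,0.4,0.94],[1,0,0,0,0]]}' 40
cat > st.py <<'E'
from h import *
import sys
s=status.get_state(); x=rot(s['orientation']); p=s['tcp_pos']*1000
print('t',s['clock'],'tcp',p.round(1),'toolx',x[:,0].round(3),'z',x[:,2].round(4),'yang',np.degrees(np.arctan2(x[1,1],x[0,1])).round(2),'F',s['wrist_force'].round(1),'gap',s['finger_gap'],'grip',s['grip_force'],'q',s['joint_pos'].round(2))
if len(sys.argv)>3:
    g=np.array([float(a) for a in sys.argv[1:4]]); print('units to go',(x.T@(g-p)/40).round(3))
E
python3 st.py 431.9 249.9 134
```

```text
clock: 2.55
tcp_pos: [0.4313, 0.2497, 0.2069]
orientation: [-0.001, 0.648, 0.762, -0.001]
wrist_force: [-0.7, 0.0, -0.1]
finger_gap: 0.0855
grip_force: 0.0
t 2.55 tcp [431.3 249.7 206.9] toolx [-0.161  0.987 -0.   ] z [-2.5e-03 -9.0e-04 -1.0e+00] yang 9.26 F [-0.7  0.  -0.1] gap 0.08549724780525571 grip 0.0 q [ 0.36  0.22 -0.32  1.03  0.    1.77]
units to go [0.004 0.021 1.823]
```

```bash
python3 -m handwheel '{"deltas": [[1,0,0.02,0.4,0],[1,0,0,0.5,0],[1,0,0,0.5,0],[1,0,0,0.3,0],[1,0,0,0.12,0],[1,0,0,0,0],[-0.5,0,0,0,0],[-1,0,0,0,0],[-1,0,0,0,0],[-1,0,0,0,0],[-1,0,0,0,0],[-1,0,0,0,0],[-1,0,0,0,0]]}' 40; python3 st.py 431.9 249.9 134
```

```text
clock: 4.18
tcp_pos: [0.4328, 0.2502, 0.1353]
orientation: [-0.0, 0.648, 0.761, -0.0]
wrist_force: [-3.4, -1.1, 4.8]
finger_gap: 0.0095
grip_force: 41.8
t 4.175 tcp [432.8 250.2 135.3] toolx [-0.159  0.987  0.   ] z [-5.e-04  1.e-04 -1.e+00] yang 9.15 F [-3.4 -1.1  4.8] gap 0.009491487318265521 grip 41.76060497760773 q [ 0.36  0.29 -0.43  0.86  0.    1.77]
units to go [-0.004 -0.023  0.033]
```

```bash
python3 -m handwheel '{"deltas": [[-1,0,0,-0.1,0],[-1,0,0,-0.3,0],[-1,0,0,-0.6,0],[-1,0,0,-0.8,0],[-1,0,0,-0.9,0],[-1,0,0,-0.9,0],[-1,0,0,-0.7,0],[-1,0,0,-0.4,0],[-1,0,0,-0.2,0],[-1,0,0,0,0]]}' && python3 st.py && python3 -m handwheel '{"deltas": [[-1,-0.2,0,0,0],[-1,-0.45,0,0,0],[-1,-0.7,0.05,0,0],[-1,-0.8,0.05,0,0],[-1,-0.8,0.05,0,0],[-1,-0.8,0.05,0,0],[-1,-0.8,0.05,0,0],[-1,-0.8,0.05,0,0],[-1,-0.8,0.05,0,0],[-1,-0.8,0.05,0,0],[-1,-0.8,0.05,0,0],[-1,-0.8,0.05,0,0],[-1,-0.7,0.05,0,0],[-1,-0.5,0.03,0,0],[-1,-0.25,0,0,0],[-1,-0.14,0,0,-0.155],[-1,0,0,0,0],[-1,0,0,0,0]]}' && python3 st.py 520.2 -147.2 330
```

```text
clock: 5.42
tcp_pos: [0.4334, 0.2503, 0.3316]
orientation: [0.0, 0.648, 0.761, 0.001]
wrist_force: [-0.2, 0.3, -1.1]
finger_gap: 0.0091
grip_force: 40.8
t 5.425 tcp [433.4 250.3 331.6] toolx [-0.159  0.987  0.   ] z [ 1.2e-03  5.0e-04 -1.0e+00] yang 9.15 F [-0.2  0.3 -1.1] gap 0.009115636936327639 grip 40.833377838134766 q [ 0.36  0.16 -0.08  1.32  0.    1.77]
clock: 7.68
tcp_pos: [0.5204, -0.1458, 0.3312]
orientation: [-0.0, 0.638, 0.77, 0.0]
wrist_force: [0.2, -0.3, -1.0]
finger_gap: 0.0092
grip_force: 40.8
t 7.675 tcp [ 520.4 -145.8  331.2] toolx [-0.186  0.982  0.   ] z [-0.e+00  3.e-04 -1.e+00] yang 10.75 F [ 0.2 -0.3 -1. ] gap 0.009246538040639669 grip 40.831013917922974 q [-0.42  0.24  0.01  1.34  0.    0.96]
units to go [-0.033 -0.011  0.03 ]
```

```bash
cat > v.py <<'E'
from h import *
import sys
n=sys.argv[1]
T=cam('top');S=cam('scene');np.savez(f'cl{n}.npz',P=cloud(T),Q=cloud(S),T=T['frame'],S=S['frame'])
p=status.get_state()['tcp_pos'].copy(); p[2]-=.057
for d,nm in((S,'s'),(T,'t')):
    u,v=proj(d,p)[0].astype(int); print(nm,u,v); u0,v0=max(u-55,0),max(v-20,0)
    c=d['frame'][v0:v0+100,u0:u0+115]; cv2.imwrite(f'pics/{nm}{n}.png',cv2.resize(c,None,fx=6,fy=6,interpolation=2)[...,::-1]); print('crop origin',u0,v0)
E
python3 v.py 1
```

```text
s 395 193
crop origin 340 173
t 413 213
crop origin 358 193
```

View pics/s1.png

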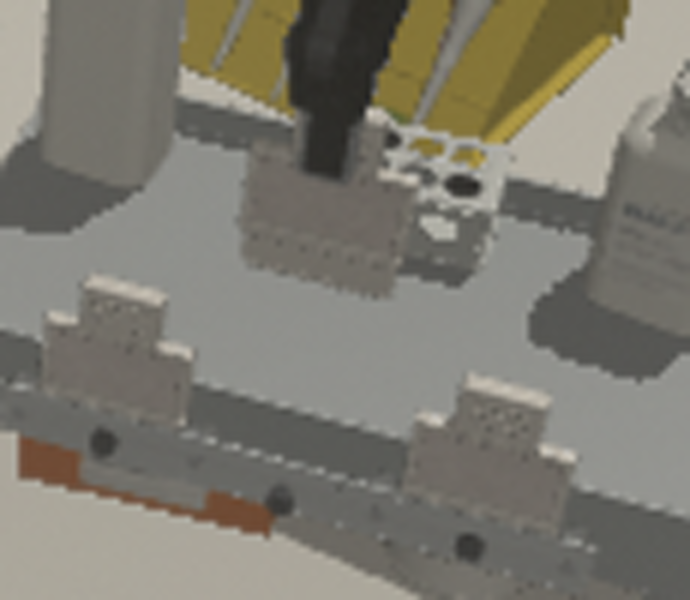

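The scene crop shows the held holder upright at about (395,208) in full-picture pixels, with its card facing out and above the empty bay between the fitted ones. Next I compare it with its neighbours in the shelf's axes.

```bash
cat > cmp.py <<'E'
from h import *
import sys
n,oz=sys.argv[1],float(sys.argv[2])
a=np.radians(10.73); ex=np.array([np.cos(a),np.sin(a)]); ey=np.array([-np.sin(a),np.cos(a)]); b=np.array([.5202,-.1472])
D=np.load(f'cl{n}.npz'); Q=D['Q']; xs=(Q[...,:2]-b)@ex*1000; ys=(Q[...,:2]-b)@ey*1000; z=Q[...,2]*1000
bright=D['S'].mean(-1)
for nm,yc,z0 in(('L',78,90),('R',-78,90),('held',0,oz)):
    for l,h,t in((30,56,'card'),(3,17,'tongue')):
        if t=='tongue' and nm!='held': continue
        m=(abs(ys-yc)<39)&(abs(xs+2)<11)&(z-z0>l)&(z-z0<h)
        if m.sum()<5: print(nm,t,'none'); continue
        x,y,Z=xs[m],ys[m],z[m]-z0
        A=np.c_[np.ones(m.sum()),y-yc,Z-43]; c=np.linalg.lstsq(A[abs(x-np.median(x))<4],x[abs(x-np.median(x))<4],rcond=None)[0]
        lo=[];hi=[]
        print(nm,t,m.sum(),'x med',np.median(x).round(2),'yaw,lean deg',np.degrees(c[1:]).round(2),'y',np.percentile(y,[1,50,99]).round(1),'mid',((y.min()+y.max())/2-yc).round(2))
    m=(abs(ys-yc)<39)&(abs(xs+2)<12)&(z-z0>5 if nm=='held' else z-z0>25)&(z-z0<100)
    print('  z range',np.percentile(z[m],[1,99]).round(1), 'lowest',z[m].min().round(1))
# top view tab/frame upper edges of held are hidden by gripper
P=D['P']; xs=(P[...,:2]-b)@ex*1000; ys=(P[...,:2]-b)@ey*1000; z=P[...,2]*1000
for nm,yc,z0 in(('L',78,90),('R',-78,90),('held',0,oz)):
    m=(abs(ys-yc)<39)&(abs(xs)<12)&(abs(z-z0-60)<5); print('top frame edge',nm,m.sum(),m.any() and (np.median(xs[m]).round(2),ys[m].min().round(1)-yc,ys[m].max().round(1)-yc))
E
python3 cmp.py 1 201.9
```

```text
L card 216 x med -6.02 yaw,lean deg [ 0.1  -0.83] y [ 40.7  73.9 115.5] mid -0.08
  z range [115.2 174.3] lowest 115.1
R card 240 x med -6.04 yaw,lean deg [-0.02 -1.07] y [-115.7  -79.7  -40.1] mid 0.03
  z range [115.7 173.7] lowest 115.2
held card 233 x med -4.44 yaw,lean deg [ 0.06 -1.43] y [-32.6  -2.4  30.5] mid -0.63
held tongue 111 x med -4.2 yaw,lean deg [ 0.87 -2.26] y [-30.2  -2.4  28.8] mid -0.83
  z range [207.6 286. ] lowest 206.9
top frame edge L 32 (np.float64(-1.15), np.float64(-32.2), np.float64(31.299999999999997))
top frame edge R 0 False
top frame edge held 25 (np.float64(1.11), np.float64(14.2), np.float64(34.0))
```

```bash
python3 -m handwheel '{"deltas": [[-1,0,-0.045,0.2,0],[-1,0,0,0.4,0],[-1,0,0,0.5,0],[-1,0,0,0.4,0],[-1,0,0,0.2,0],[-1,0,0,0,0],[-1,0,0,0,0]]}' && python3 st.py; python3 v.py 2; python3 cmp.py 2 134
```

```text
clock: 8.65
tcp_pos: [0.519, -0.1469, 0.2637]
orientation: [0.0, 0.638, 0.77, 0.0]
wrist_force: [-0.3, 0.5, -0.5]
finger_gap: 0.0089
grip_force: 40.8
t 8.65 tcp [ 519.  -146.9  263.7] toolx [-0.186  0.983 -0.   ] z [ 9.e-04 -3.e-04 -1.e+00] yang 10.7 F [-0.3  0.5 -0.5] gap 0.008893720282788278 grip 40.83039879798889 q [-0.42  0.26 -0.13  1.18  0.    0.96]
s 391 217
crop origin 336 197
t 407 216
crop origin 352 196
L card 209 x med -6.11 yaw,lean deg [-0.3  -0.26] y [ 41.2  75.8 115.9] mid -0.28
  z range [115.4 174.5] lowest 115.0
R card 244 x med -6.01 yaw,lean deg [ 0.23 -0.1 ] y [-116.   -79.8  -39.9] mid 0.04
  z range [115.7 173.8] lowest 115.0
held card 200 x med -6.01 yaw,lean deg [-0.44 -0.75] y [-33.5  -2.9  29.7] mid -1.85
held tongue 95 x med -5.79 yaw,lean deg [ 0.27 -0.58] y [-31.4  -1.6  26.6] mid -2.5
  z range [139.4 217.6] lowest 139.2
top frame edge L 32 (np.float64(-1.09), np.float64(-32.2), np.float64(31.400000000000006))
top frame edge R 0 False
top frame edge held 22 (np.float64(-0.78), np.float64(18.0), np.float64(32.6))
```

```bash
cat > prof.py <<'E'
from h import *
import sys
a=np.radians(10.73); ex=np.array([np.cos(a),np.sin(a)]); ey=np.array([-np.sin(a),np.cos(a)]); b=np.array([.5202,-.1472])
for n,oz in (('1',201.9),('2',134.)):
    D=np.load(f'cl{n}.npz'); Q=D['Q']; xs=(Q[...,:2]-b)@ex*1000; ys=(Q[...,:2]-b)@ey*1000; z=Q[...,2]*1000
    for nm,yc,z0 in(('L',78,90),('R',-78,90),('held',0,oz)):
        r=[]
        for l in range(0,84,4):
            m=(abs(ys-yc+1)<25)&(abs(xs+2)<14)&(z-z0>=l)&(z-z0<l+4)
            r.append(f'{l}:{np.median(xs[m]):.1f}/{m.sum()}' if m.sum()>3 else f'{l}:-')
        print(n,nm,' '.join(r))
E
python3 prof.py
```

```text
1 L 0:-9.9/13 4:-9.7/21 8:-10.3/26 12:-10.4/20 16:-10.3/22 20:-10.0/22 24:-7.4/44 28:-6.2/22 32:-6.2/21 36:-5.9/25 40:-5.7/21 44:-6.2/19 48:-6.0/27 52:-6.4/17 56:-7.1/25 60:-7.8/21 64:-7.8/16 68:-8.4/13 72:-8.4/20 76:-8.1/19 80:-5.4/35
1 R 0:-9.6/14 4:-10.6/28 8:-10.2/22 12:-9.7/28 16:-9.8/27 20:-9.7/30 24:-6.8/41 28:-5.8/25 32:-6.1/23 36:-6.4/26 40:-6.4/29 44:-5.8/28 48:-6.2/22 52:-6.2/21 56:-7.2/35 60:-8.3/20 64:-8.1/15 68:-8.6/21 72:-8.4/18 76:-7.9/20 80:-5.1/48
1 held 0:-3.1/17 4:-3.9/25 8:-4.6/27 12:-4.2/31 16:-6.0/7 20:-8.4/28 24:-5.7/48 28:-4.6/39 32:-4.0/27 36:-3.8/27 40:-4.4/31 44:-4.5/28 48:-4.6/27 52:-4.8/13 56:-5.5/29 60:-6.4/21 64:-6.0/11 68:-11.9/13 72:-7.7/12 76:-6.0/16 80:-3.1/18
2 L 0:-9.6/14 4:-10.0/20 8:-10.8/23 12:-10.2/24 16:-10.4/20 20:-10.0/28 24:-7.3/40 28:-6.4/18 32:-6.4/25 36:-6.6/25 40:-5.8/23 44:-6.6/20 48:-6.3/24 52:-6.5/15 56:-6.6/29 60:-8.1/18 64:-8.2/16 68:-8.1/18 72:-7.9/17 76:-8.0/16 80:-5.7/38
2 R 0:-10.0/19 4:-10.5/25 8:-10.6/26 12:-10.4/27 16:-9.3/27 20:-9.5/28 24:-8.0/46 28:-6.3/27 32:-6.2/25 36:-6.1/26 40:-6.0/28 44:-5.9/23 48:-6.0/28 52:-5.9/18 56:-7.2/36 60:-7.7/16 64:-8.2/20 68:-8.1/19 72:-8.0/18 76:-7.8/20 80:-5.2/48
2 held 0:-4.9/15 4:-5.9/29 8:-5.8/20 12:-5.7/28 16:-8.2/4 20:-9.8/20 24:-8.0/48 28:-5.6/29 32:-5.8/28 36:-6.0/28 40:-5.9/25 44:-5.9/28 48:-6.2/19 52:-7.0/13 56:-8.0/27 60:-5.9/12 64:-9.3/14 68:-8.0/11 72:-12.0/9 76:-8.0/14 80:-5.1/17
```

View pics/s2.png

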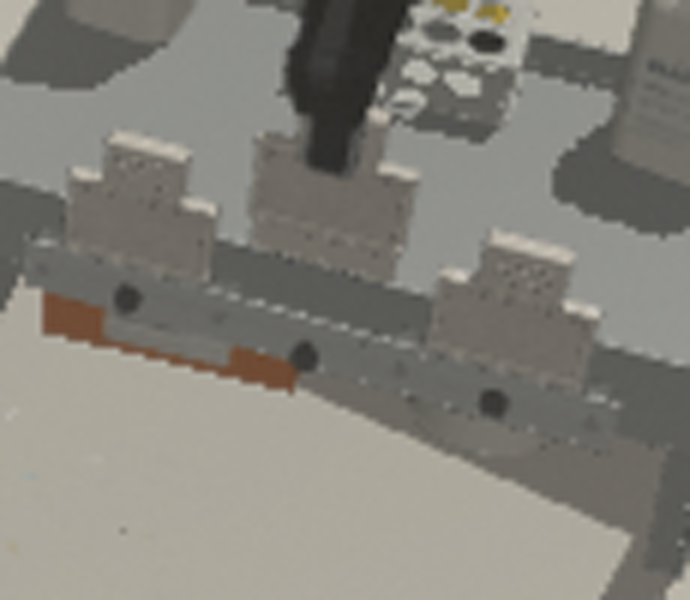

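The crop shows the held holder upright directly behind and above the rail, with gaps to the left and right neighbours at about x=232 and x=422 in the enlarged crop. In depth it agrees with its neighbours to about 0.2 mm; now a sharper check of the sideways position.

```bash
cat > yy.py <<'E'
from h import *
import sys
n,oz=sys.argv[1],float(sys.argv[2])
a=np.radians(10.73); ex=np.array([np.cos(a),np.sin(a)]); ey=np.array([-np.sin(a),np.cos(a)]); b=np.array([.5202,-.1472])
D=np.load(f'cl{n}.npz'); Q=D['Q']; xs=(Q[...,:2]-b)@ex*1000; ys=(Q[...,:2]-b)@ey*1000; z=Q[...,2]*1000
for nm,yc,z0 in(('L',78,90),('R',-78,90),('held',0,oz)):
    lo=[];hi=[]
    for l in np.arange(30,52,2.):
        m=(abs(ys-yc)<38)&(xs>-11)&(xs<-1.5)&(abs(z-z0-l)<1.5)
        if m.sum()>3: y=np.sort(ys[m]-yc); lo.append(y[0]);hi.append(y[-1])
    print(nm,'lo',np.median(lo).round(2),'hi',np.median(hi).round(2),'mid',(np.median(lo)+np.median(hi)).round(2)/2)
# gray-level edges along the line of card mid-height, in the scene picture
d=cam('scene'); g=d['frame'].mean(-1).astype(np.float32)
y=np.arange(-125,125,.5)
def samp(z0):
    acc=0
    for zz in np.arange(32,50,2.):
        p=np.array([[*(b+(-6e-3)*ex+yy*1e-3*ey),(z0+zz)*1e-3] for yy in y]); uv=proj(d,p).astype(np.float32)
        acc=acc+cv2.remap(g,uv[:,0],uv[:,1],cv2.INTER_LINEAR).ravel()
    return acc/9
for nm,z0,r in(('fitted',90,[(-116,-104),(-52,-40),(40,52),(104,116)]),('held',oz,[(-38,-26),(26,38)])):
    s=np.gradient(samp(z0)); print(nm,[ (float(y[(y>l)&(y<h)][np.argmax(abs(s[(y>l)&(y<h)]))]),float(s[(y>l)&(y<h)][np.argmax(abs(s[(y>l)&(y<h)]))].round(1))) for l,h in r])
P=D['P']; xs=(P[...,:2]-b)@ex*1000; ys=(P[...,:2]-b)@ey*1000; z=P[...,2]*1000
for nm,yc,z0 in(('L',78,90),('R',-78,90),('held',0,oz)):
    m=(abs(ys-yc)<39)&(abs(xs)<12)&(abs(z-z0-60)<6)&(ys-yc>18); print('top',nm,np.sort(ys[m]-yc)[-12:].round(1))
E
python3 yy.py 2 134
```

```text
L lo -35.04 hi 27.01 mid -4.015
R lo -33.7 hi 26.9 mid -3.405
held lo -33.05 hi 28.56 mid -2.245
fitted [(-113.5, 1.5), (-50.0, -2.0999999046325684), (44.0, 2.200000047683716), (106.5, -2.5)]
held [(-34.5, -5.099999904632568), (31.0, 4.5)]
top L [21.5 22.9 23.3 23.8 25.6 26.3 28.2 28.7 29.  30.5 31.  31.4]
top R []
top held [25.1 25.2 26.1 27.6 28.8 29.8 30.6 30.7 31.  31.9 32.6 32.6]
```

```bash
python3 -m handwheel '{"deltas": [[-1,-0.035,-0.005,0,0],[-1,0,0,0.2,0],[-1,0,0,0.2,0],[-1,0,0,0.1,0],[-1,0,0,0,0]]}'; python3 -m handwheel '{"deltas": [[-1,0,0,0.1,0],[-1,0,0,0.05,0],[-1,0,0,0,0],[-1,0,0,0,0]]}'; python3 st.py
```

```text
clock: 9.43
tcp_pos: [0.5185, -0.1481, 0.2424]
orientation: [-0.001, 0.638, 0.77, -0.0]
wrist_force: [-1.0, -0.1, -0.3]
finger_gap: 0.009
grip_force: 40.8
clock: 9.93
tcp_pos: [0.5188, -0.1483, 0.2372]
orientation: [0.0, 0.638, 0.77, 0.0]
wrist_force: [0.6, -0.2, -0.6]
finger_gap: 0.0094
grip_force: 40.8
t 9.925 tcp [ 518.8 -148.3  237.2] toolx [-0.186  0.983 -0.   ] z [ 3.e-04  0.e+00 -1.e+00] yang 10.69 F [ 0.6 -0.2 -0.6] gap 0.009398873964369728 grip 40.830230712890625 q [-0.43  0.27 -0.17  1.12  0.    0.96]
```

```bash
python3 -m handwheel '{"deltas": [[-1,0,0,0.08,0],[-1,0,0,0.08,0],[-1,0,0,0,0],[-1,0,0,0,0]]}';  python3 -m handwheel '{"deltas": [[-1,0,0,0.07,0],[-1,0,0,0.05,0],[-1,0,0,0,0],[-1,0,0,0,0]]}'; python3 st.py; python3 v.py 3; python3 prof.py >/dev/null; sed -i "s/('1',201.9),('2',134.)/('3',97.),/" prof.py; python3 prof.py
```

```text
clock: 10.42
tcp_pos: [0.5188, -0.1483, 0.2306]
orientation: [-0.0, 0.638, 0.77, 0.0]
wrist_force: [-0.3, -0.2, -1.1]
finger_gap: 0.0093
grip_force: 40.7
clock: 10.92
tcp_pos: [0.5188, -0.1483, 0.2262]
orientation: [0.0, 0.638, 0.77, 0.0]
wrist_force: [-0.3, -0.7, 3.1]
finger_gap: 0.0095
grip_force: 41.2
t 10.925 tcp [ 518.8 -148.3  226.2] toolx [-0.186  0.983 -0.   ] z [ 3.e-04 -1.e-04 -1.e+00] yang 10.7 F [-0.3 -0.7  3.1] gap 0.00950331547027823 grip 41.153504848480225 q [-0.43  0.28 -0.19  1.1   0.    0.96]
s 390 229
crop origin 335 209
t 404 217
crop origin 349 197
3 L 0:-10.1/21 4:-9.8/12 8:-10.6/25 12:-9.9/20 16:-9.9/26 20:-9.7/24 24:-7.6/38 28:-6.4/22 32:-6.3/24 36:-5.9/24 40:-6.0/24 44:-6.2/19 48:-6.6/23 52:-6.7/19 56:-7.2/28 60:-7.9/16 64:-7.9/19 68:-8.4/19 72:-8.0/16 76:-7.5/16 80:-5.2/39
3 R 0:-10.0/21 4:-9.9/21 8:-10.4/30 12:-10.5/22 16:-10.2/27 20:-10.2/25 24:-7.5/52 28:-6.3/25 32:-6.1/25 36:-5.8/24 40:-6.3/25 44:-6.4/25 48:-6.2/29 52:-6.6/23 56:-7.0/30 60:-7.7/22 64:-7.8/16 68:-7.7/18 72:-7.7/21 76:-7.6/19 80:-5.2/41
3 held 0:-9.5/25 4:-9.6/25 8:-8.7/33 12:-7.5/27 16:-8.9/6 20:-10.0/28 24:-7.9/42 28:-6.0/22 32:-6.7/26 36:-6.2/23 40:-6.9/26 44:-6.3/28 48:-5.5/14 52:-7.1/12 56:-7.0/22 60:-10.0/13 64:-9.0/11 68:-8.9/9 72:-8.6/9 76:-12.2/9 80:-7.0/13
```

```bash
python3 -m handwheel '{"deltas": [[-1,0,0,0.05,0],[-1,0,0,0.05,0],[-1,0,0,0,0],[-1,0,0,0,0]]}' 60;  python3 -m handwheel '{"deltas": [[-1,0,0,0.04,0],[-1,0,0,0,0],[-1,0,0,0,0]]}'; python3 st.py
```

```text
clock: 11.52
tcp_pos: [0.5189, -0.1483, 0.2223]
orientation: [0.0, 0.638, 0.77, 0.0]
wrist_force: [-2.0, 0.7, 5.8]
finger_gap: 0.0088
grip_force: 64.6
clock: 11.9
tcp_pos: [0.5189, -0.1483, 0.2209]
orientation: [0.0, 0.638, 0.77, 0.0]
wrist_force: [-2.0, 0.9, 8.1]
finger_gap: 0.0088
grip_force: 64.9
t 11.9 tcp [ 518.9 -148.3  220.9] toolx [-0.186  0.983 -0.   ] z [ 8.e-04 -3.e-04 -1.e+00] yang 10.7 F [-2.   0.9  8.1] gap 0.008828538359971489 grip 64.87980365753174 q [-0.43  0.28 -0.2   1.08  0.    0.96]
```

```bash
for i in 1; do python3 -m handwheel '{"deltas": [[-1,0,0,0.02,0],[-1,0,0,0,0],[-1,0,0,0,0]]}';  python3 -m handwheel '{"deltas": [[-1,0,0,0.015,0],[-1,0,0,0,0],[-1,0,0,0,0]]}'; done | egrep 'tcp|wrist'; python3 st.py
```

```text
tcp_pos: [0.5189, -0.1483, 0.2202]
wrist_force: [-2.5, 0.9, 7.9]
tcp_pos: [0.5189, -0.1483, 0.2197]
wrist_force: [-2.7, 1.2, 8.7]
t 12.65 tcp [ 518.9 -148.3  219.7] toolx [-0.186  0.983 -0.001] z [ 9.e-04 -4.e-04 -1.e+00] yang 10.7 F [-2.7  1.2  8.7] gap 0.008715532482507837 grip 64.92237567901611 q [-0.43  0.28 -0.2   1.08  0.    0.96]
```

```bash
(python3 -m handwheel '{"deltas": [[-1,0,0,0.015,0],[-1,0,0,0,0],[-1,0,0,0,0]]}';  python3 -m handwheel '{"deltas": [[-1,0,0,0.015,0],[-1,0,0,0,0],[-1,0,0,0,0]]}') | egrep 'tcp|wrist'; python3 st.py
```

```text
tcp_pos: [0.5189, -0.1483, 0.2192]
wrist_force: [-1.8, 1.0, 9.1]
tcp_pos: [0.5189, -0.1483, 0.2191]
wrist_force: [-4.4, 2.1, 12.5]
t 13.4 tcp [ 518.9 -148.3  219.1] toolx [-0.186  0.983 -0.001] z [ 1.5e-03 -6.0e-04 -1.0e+00] yang 10.7 F [-4.4  2.1 12.5] gap 0.0089067203643276 grip 65.79179763793945 q [-0.43  0.28 -0.21  1.08  0.    0.96]
```

```bash
python3 -m handwheel '{"deltas": [[-1,0,0,0.015,0],[-1,0,0,0,0],[-1,0,0,0,0],[-1,0,0,0,0]]}' | egrep 'tcp|wrist'; python3 v.py 4; sed -i "s/('3',97.)/('4',90.)/" prof.py; python3 prof.py; python3 cmp.py 4 90; python3 yy.py 4 90; python3 st.py
```

```text
tcp_pos: [0.519, -0.1483, 0.2191]
wrist_force: [-4.6, 2.5, 16.1]
s 390 231
crop origin 335 211
t 404 217
crop origin 349 197
4 L 0:-9.6/18 4:-10.6/16 8:-10.5/30 12:-9.8/21 16:-9.6/22 20:-9.9/28 24:-7.0/36 28:-6.2/25 32:-5.8/18 36:-6.4/24 40:-6.5/24 44:-6.3/24 48:-6.3/23 52:-6.6/16 56:-6.7/25 60:-8.2/19 64:-8.3/19 68:-7.9/19 72:-8.1/15 76:-8.0/16 80:-5.2/41
4 R 0:-9.9/22 4:-10.0/21 8:-10.0/31 12:-9.6/23 16:-9.9/26 20:-9.6/32 24:-6.8/42 28:-6.4/25 32:-6.0/28 36:-6.0/28 40:-6.4/19 44:-5.8/34 48:-6.3/22 52:-6.7/21 56:-6.9/32 60:-7.7/18 64:-8.3/18 68:-8.6/19 72:-8.5/19 76:-8.0/22 80:-5.2/44
4 held 0:-9.7/16 4:-9.8/23 8:-9.8/31 12:-9.7/18 16:-9.6/25 20:-9.7/26 24:-7.9/41 28:-6.2/23 32:-6.4/24 36:-6.7/23 40:-5.7/28 44:-5.8/25 48:-6.4/14 52:-7.4/11 56:-6.8/26 60:-9.1/13 64:-8.6/12 68:-8.1/9 72:-10.5/11 76:-7.6/9 80:-3.7/12
L card 207 x med -6.31 yaw,lean deg [-0.17 -1.63] y [ 40.5  75.  116. ] mid 0.07
  z range [115.3 174.1] lowest 115.0
R card 242 x med -6.1 yaw,lean deg [ 0.1  -0.04] y [-115.7  -80.   -39.9] mid 0.07
  z range [115.4 173.8] lowest 115.0
held card 207 x med -6.07 yaw,lean 
[... 295 characters left out ...]
me edge held 19 (np.float64(-1.0), np.float64(15.4), np.float64(30.6))
L lo -35.11 hi 26.95 mid -4.08
R lo -33.84 hi 28.05 mid -2.895
held lo -34.56 hi 27.32 mid -3.62
fitted [(-113.5, 1.600000023841858), (-50.0, -2.200000047683716), (46.5, -1.7000000476837158), (106.5, -2.4000000953674316)]
held [(-34.5, 2.0999999046325684), (28.5, -3.5)]
top L [21.1 22.6 23.2 23.2 25.6 26.1 28.4 28.6 29.1 30.7 31.1 31.4]
top R []
top held [22.2 22.5 23.7 24.9 25.3 25.4 27.5 27.5 27.7 29.8 29.9 30.6]
t 14.05 tcp [ 519.  -148.3  219.1] toolx [-0.186  0.983 -0.001] z [ 1.9e-03 -9.0e-04 -1.0e+00] yang 10.7 F [-4.3  1.4 16. ] gap 0.009234233822196536 grip 66.3657295703888 q [-0.43  0.28 -0.21  1.08  0.    0.96]
```

View pics/s4.png

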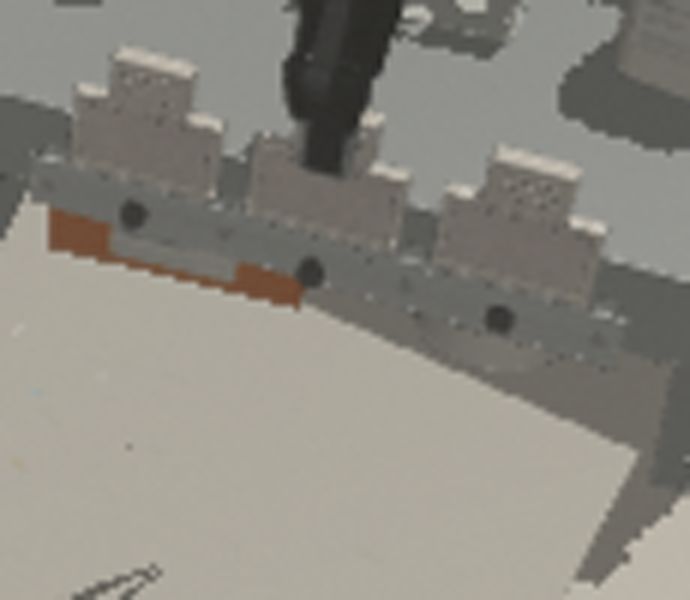

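The crop shows the held holder seated in the middle bay with its shoulder on the lip. Its frame top, at about (330,155) in the crop, lies in line with its neighbours at (150,110) and (525,205). The tool stopped moving down at 219.1 mm while the force rose from 9 to 16 N, which is firm contact at home.

```bash
python3 -c "
from workcell import hand_in
print(hand_in())"
```

```text
the job is handed in; nothing more can be done
None
```

The wide label holder is in the middle bay, fully home with its shoulder on the lip and level with its neighbours. The gripper is still holding it down with about 16 N, and the job is handed in.

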